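Check the soap pump, then find the fullest refill tin by weight

ROBOT

A 7-joint arm with a two-finger parallel gripper is mounted at the origin on a cart in front of the work surface, level with it; the furniture and walls round the work are solid. World frame = base frame: x ahead of the robot, y to its left, z up, the work surface at z = 0. Lengths are in mm, angles in rad, forces in N, time in s.
With the tool pointing down it reaches from about 400 to 875 mm from the base axis. Payload 4.4 kg.
Tool frame: the origin (TCP) lies where the fingers leave the gripper's body, on its centre line; the fingertips stand 73 mm ahead of it and the grasp point (between the pads) lies 54 mm ahead of it; z points along the fingers, y is the line along which they close (so a half turn about z gives the same grasp; the last joint's range is limited). The gripper opens to 85 mm and grips with 20 to 120 N. Pads are 22 mm wide; open, the fingers measure 114 mm over their backs; the gripper's body (76 mm by 85 mm) begins 54 mm behind the grasp point. The pads swing forward as they close: fully open they stand 13 mm farther back than shut.
Start: joints at [1.073, 0.628, 0.038, 1.517, -0.027, 0.996, -0.02], TCP at [272.055, -590.342, 303.913] pointing down, gripper open.
Joint ranges: [-3.06, 3.06], [-0.37, 2.12], [-1.25, 1.32], [0.18, 2.47], [-1.1, 4.24], [0.23, 1.98], [-2.94, 2.94]. Speed limits (rad/s): [2.57, 2.57, 3.14, 3.14, 3.14, 3.14, 3.14].

INTERFACE

Orientations are given as [roll, pitch, yaw] about the fixed x, y, z axes, in that order (R = Rz(yaw) Ry(pitch) Rx(roll)).
In Python, from cell import ctrl gives the robot as it stands.
- The arm moves only by the tool send_rows, never from a script. Its argument "rows" is a list that holds one entry, the list of rows, each a list of 6 numbers: the shift along the tool's x, y, z in cm, then the turn, a rotation vector about the tool's x, y, z in rad. In form: [[[tx, ty, tz, wx, wy, wz], ...]]. A call has 1 to 10 rows; each row is the pose to reach, as a shift and turn from the pose commanded when the call began, along the tool's axes at that moment; what a row does not reach only later rows make up. A row lasts 1/10 s, in which the tool goes at most 50 mm and 8.59 degrees, less where a joint would pass 70% of its speed; a pose out of reach is approached as far as the arm can. A call with a gripper value outside its range is refused whole. "grip" is the closure in counts, from 0 (fully open) to 255 (shut), set as the call begins (left out, the last holds). The fingers move at their own pace and stop on an object; the grip force is fixed at half the most. Time passes only in rows, so rows that repeat a pose let the fingers close. It gives the time, the measured TCP pose, the force, the opening and the grip force at its end, in the units of the state.
- ctrl.read_state(): the state, without advancing time (a new reading comes with each control period).
- ctrl.get_image(name): name is "scene" or "top" or "wrist"; returns a dict with "pixels" (420x560x3 uint8, red, green, blue), "fx", "fy", "cx", "cy" (pixels), "extrinsics" (4x4, takes a point from camera to world coordinates); the wrist camera has in their place "mount" (4x4, takes a point from camera to tool coordinates, whose origin is the TCP and whose axes are the flange's). Camera axes: x right, y up, looking along -z (the intrinsics and any distortion apply to the point x, -y, -z); pixel columns grow to the right and rows downward; lengths in mm; the calibration is good to about 2 mm. The wrist camera is an equidistant fisheye: a pixel r from the principal point sees the ray r / f radians off the axis. A picture is of the moment at which its call begins: read the wrist's pose just before it. There is no depth.
- ctrl.finish_job(): hands the job in; it is judged then, once.
The state is a dict: "clock": time; "qpos": joint angles; "qd": joint speeds; "tau": joint torques, N m; "eef_pos": TCP position; "tool_rot": TCP orientation; "force": force on the tool from outside, world axes, zero at the start; "torque": the same for the moment, N m; "width": finger opening in mm; "gripper_force": force on a finger pad.
Only numpy, scipy, OpenCV 4.12 (cv2) and the standard library are available. Lean on these libraries where they do the work, as an engineer would, in place of code of your own. Each camera call takes 0.05 s, during which the arm holds its last target. There are 200 camera calls.

TASK

The white soap dispenser beside the refill tins seems to have run dry: press its pump head right down to its stop to check, and let it spring back up. Then heft the three identical refill tins one after another from left to right, lifting each a few centimetres clear of the worktop by its cap and setting it back upright where it stood, to find the fullest, which is the heaviest. Finish while holding that tin: keep it up, upright and still, at least 10 cm above the worktop and clear of everything else, ready for me to unscrew, and do not put it down or let go.

Things in the scene. Friction and masses are not known exactly. Their poses are not given: they have to be found in the camera images.
- soap_dispenser: White ceramic soap dispenser, loose, 0.75 kg, 78 mm across, standing on the worktop to the right of the tins near the sink. Its round steel pump head stands on top, 174 mm above its underside, with a thin spout that reaches 61 mm out from the axis along its -x. Origin at the centre of the underside, z up.
- pump_top (a point): Centre of the flat top face of the pump head, a steel disc 35 mm across on the dispenser's axis; the point moves with the head. Press straight down here, with shut fingers or a fingertip.
- soap_pump (a joint): Stroke of the pump head in m: 0 = fully up, 0.016 = down at its stop. It is sprung: the push rises from 2 N at the top to about 5 N at the stop, beyond which it is rigid, and it comes back up by itself.
- tin_p: One of three identical closed refill tins: plain aluminium bottle, blank paper band, 66 mm across, 176 mm tall, standing upright. Black screw cap on top, a 36 mm cylinder from 148 to 176 mm above the underside, tight; take the tin by it from above. Under it a 29 mm neck; the sloping shoulder ends 140 mm up. Origin: centre of the underside, z up.
- tin_q: Refill tin, same as tin_p in shape, size and origin. The three stand in a row across the worktop, 9 to 19 cm apart sideways from centre to centre; left is +y, right is -y. Which of the three stands where changes from run to run.
- tin_r: Refill tin, same as tin_p in shape, size and origin. Nothing but weight tells the three apart: each weighs between 0.15 and 0.6 kg, and the fullest of them is at least 0.12 kg heavier than either other.
- mug_blue: Blue-green mug, 78x111x93 mm, at the left of the row of tins; a bystander, leave it. Origin at the centre of the underside.
- mug_white: White mug, 78x110x97 mm, at the back left; a bystander, leave it. Origin at the centre of the underside.
- honey_jar: Honey jar with a dark lid, 62x62x99 mm, at the back right by the sink; a bystander, leave it. Origin at the centre of the underside.
- lemon: Lemon, 77x51x52 mm, at the right near the sink; a bystander, leave it. Origin at the centre of its underside.
- toaster_oven: Toaster oven at the back of the worktop behind the middle of the row, fixed, about 0.22 m tall; its front comes to about x = 0.55.
Mind the look-alikes: they are no part of the job. Leave any red or yellow look-alike of the tin_r alone.

How it is judged (in metres and radians):
On the way, in this order (a step that is already met when the one before it is completed fails the run):
1. the pump head is pressed down to its stop (within 2 mm) (value of joint soap_pump above 0.014 m), for 0.1 s.
2. the pump head has sprung back up (within 3 mm) (value of joint soap_pump below 0.003 m), for 0.1 s.
3. the left tin is lifted more than 2 cm in the fingers (((height (world z) of tin_p above 0.02 m and contact force between the fingers and tin_p above 0.5 N and world y of each of tin_q, tin_r below 0.07 m) or (height (world z) of tin_q above 0.02 m and contact force between the fingers and tin_q above 0.5 N and world y of each of tin_p, tin_r below 0.07 m) or (height (world z) of tin_r above 0.02 m and contact force between the fingers and tin_r above 0.5 N and world y of each of tin_p, tin_q below 0.07 m))), for 0.2 s.
4. the middle tin is lifted more than 2 cm in the fingers, the left one back in its place (((height (world z) of tin_p above 0.02 m and contact force between the fingers and tin_p above 0.5 N and world y of tin_q above 0.07 m and world y of tin_r below -0.07 m) or (height (world z) of tin_p above 0.02 m and contact force between the fingers and tin_p above 0.5 N and world y of tin_r above 0.07 m and world y of tin_q below -0.07 m) or (height (world z) of tin_q above 0.02 m and contact force between the fingers and tin_q above 0.5 N and world y of tin_p above 0.07 m and world y of tin_r below -0.07 m) or (height (world z) of tin_q above 0.02 m and contact force between the fingers and tin_q above 0.5 N and world y of tin_r above 0.07 m and world y of tin_p below -0.07 m) or (height (world z) of tin_r above 0.02 m and contact force between the fingers and tin_r above 0.5 N and world y of tin_p above 0.07 m and world y of tin_q below -0.07 m) or (height (world z) of tin_r above 0.02 m and contact force between the fingers and tin_r above 0.5 N and world y of tin_q above 0.07 m and world y of tin_p below -0.07 m))), for 0.2 s.
5. the right tin is lifted more than 2 cm in the fingers, the others in their places (((height (world z) of tin_p above 0.02 m and contact force between the fingers and tin_p above 0.5 N and world y of each of tin_q, tin_r above -0.07 m) or (height (world z) of tin_q above 0.02 m and contact force between the fingers and tin_q above 0.5 N and world y of each of tin_p, tin_r above -0.07 m) or (height (world z) of tin_r above 0.02 m and contact force between the fingers and tin_r above 0.5 N and world y of each of tin_p, tin_q above -0.07 m))), for 0.2 s.
At the end, for the whole second after the job is handed in: Heaviest tin in the fingers, over 8 cm above the worktop, upright within 0.25 rad, still, touching no other tin, dispenser or oven; the other two upright on the worktop, let go, within 4 cm of their starts; dispenser upright within 3 cm of its start, pump head up within 3 mm (((height (world z) of tin_p above 0.08 m and contact force between the fingers and tin_p above 1 N and linear speed of tin_p below 0.03 m/s and contact force between each of tin_p, the fingers and tin_q below 0.1 N and contact force between each of tin_p, the fingers and tin_r below 0.1 N and contact force between tin_p and soap_dispenser below 0.1 N and contact force between tin_p and toaster_oven below 0.1 N and height (world z) of each of tin_q, tin_r below 0.01 m and contact force between each of tin_q, tin_r and anything else below 4.2 N and distance of each of tin_q, tin_r from where it was at the start of the episode below 0.04 m) or (height (world z) of tin_q above 0.08 m and contact force between the fingers and tin_q above 1 N and linear speed of tin_q below 0.03 m/s and contact force between each of tin_q, the fingers and tin_p below 0.1 N and contact force between each of tin_q, the fingers and tin_r below 0.1 N and contact force between tin_q and soap_dispenser below 0.1 N and contact force between tin_q and toaster_oven below 0.1 N and height (world z) of each of tin_p, tin_r below 0.01 m and contact force between each of tin_p, tin_r and anything else below 4.2 N and distance of each of tin_p, tin_r from where it was at the start of the episode below 0.04 m) or (height (world z) of tin_r above 0.08 m and contact force between the fingers and tin_r above 1 N and linear speed of tin_r below 0.03 m/s and contact force between each of tin_r, the fingers and tin_p below 0.1 N and contact force between each of tin_r, the fingers and tin_q below 0.1 N and contact force between tin_r and soap_dispenser below 0.1 N and contact force between tin_r and toaster_oven below 0.1 N and height (world z) of each of tin_p, tin_q below 0.01 m and contact force between each of tin_p, tin_q and anything else below 4.2 N and distance of each of tin_p, tin_q from where it was at the start of the episode below 0.04 m)) and angle between each of tin_p, tin_q, tin_r's own z axis and vertical below 0.25 rad and value of joint soap_pump below 0.003 m and angle between soap_dispenser's own z axis and vertical below 0.1 rad and distance of soap_dispenser from where it was at the start of the episode below 0.03 m); the arm keeps its last pose, push and grip.
It fails at once if a tin is tipped over (more than 0.6 rad) (angle between any of tin_p, tin_q, tin_r's own z axis and vertical above 0.6 rad).
It fails at once if the dispenser is tipped (more than 0.4 rad) (angle between soap_dispenser's own z axis and vertical above 0.4 rad).
It fails at once if a mug, the honey jar or the lemon is moved more than 3 cm (distance of any of mug_blue, mug_white, honey_jar, lemon from where it was at the start of the episode above 0.03 m).
It also fails if it takes over 72 s, if anything falls off the work surface, if the arm or the gripper's body presses on something with over 40 N, if the wrist force passes 120 N, or if a joint passes its speed limit or range.

## Working session

There is one attempt and no reset: what is moved stays moved. The work goes in short steps, Python scripts to look and compute and a tool call to move; the robot and the scene stay as the last step left them, time stands still between calls to the robot, and variables do not carry over. Pictures are saved under pics/ and viewed, at most 10 in all, crops included, and the job is handed in when it is done.

Besides the shell and the picture viewer there is one more tool, called after "Emit:" in YAML: its name, and indented under it one key for each argument. send_rows: Moves the arm, as the interface text tells. Its arguments: {"type":"object","properties":{"rows":{"type":"array","items":{"type":"array","items":{"type":"array","items":{"type":"number"}}}},"grip":{"type":"number"}},"required":["rows"]}

```bash
mkdir -p pics; cat > h.py <<'E'
from cell import ctrl
import numpy as np, cv2
def snap(n,f):
    d=ctrl.get_image(n); cv2.imwrite('pics/'+f,cv2.cvtColor(np.asarray(d['pixels']),cv2.COLOR_RGB2BGR)); return d
def ray_z(d,u,v,z):
    E=np.array(d['extrinsics']); r=E[:3,:3]@np.array([(u-d['cx'])/d['fx'],-(v-d['cy'])/d['fy'],-1.])
    o=E[:3,3]; return o+r*(z-o[2])/r[2]
def proj(d,p):
    E=np.array(d['extrinsics']); c=E[:3,:3].T@(np.array(p)-E[:3,3]); return (round(d['cx']+d['fx']*c[0]/-c[2],1),round(d['cy']-d['fy']*c[1]/-c[2],1))
E
python3 - <<'E'
from h import *
import pickle
for n in('scene','top'):
    d=snap(n,n+'0.png'); pickle.dump(d,open(n+'.pkl','wb')); print(n,d['fx'],np.round(d['extrinsics'],3).tolist(), [k for k in d])
s=ctrl.read_state(); print(s)
E
```

```text
scene 515.0238682708789 [[0.586, 0.557, -0.589, -350.674], [-0.81, 0.404, -0.424, -747.173], [0.002, 0.726, 0.688, 1215.22], [0.0, 0.0, 0.0, 1.0]] ['pixels', 'fx', 'fy', 'cx', 'cy', 'extrinsics']
top 503.11089584807684 [[-0.428, 0.819, -0.383, -7.099], [-0.904, -0.387, 0.181, 165.545], [-0.0, 0.424, 0.906, 1405.506], [0.0, 0.0, 0.0, 1.0]] ['pixels', 'fx', 'fy', 'cx', 'cy', 'extrinsics']
{'clock': 0.1, 'qpos': array([ 1.07320522,  0.62925691,  0.03846142,  1.51824218, -0.02700377,
        0.99632052, -0.01995924]), 'qd': array([-0.00202249, -0.00216945, -0.00130668, -0.00309213,  0.0003592 ,
       -0.0012583 ,  0.00106954]), 'tau': array([ 1.91228275e-03, -5.64533687e+01,  1.23023126e+00, -1.93971920e+01,
        1.12565624e-02,  5.48908836e-03,  1.24884858e-05]), 'eef_pos': array([ 271.86606927, -589.94145447,  303.08738647]), 'tool_rot': array([-3.13988425e+00,  2.35707631e-05,  4.31816941e-01]), 'force': array([0.43635611, 0.03479035, 0.88923397]), 'torque': array([ 0.01609466, -0.01953277,  0.02767413]), 'gripper_force': 0.0, 'width': 85.20098384495408}
```

View pics/top0.png

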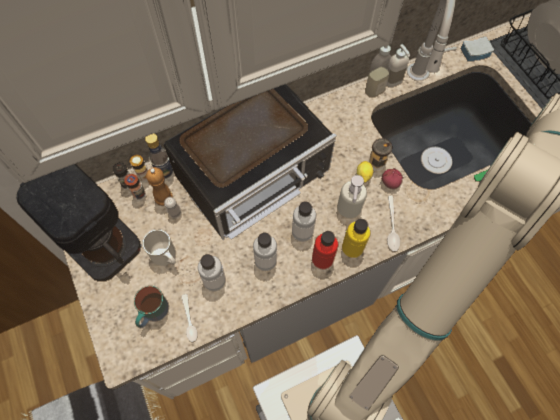

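View pics/scene0.png

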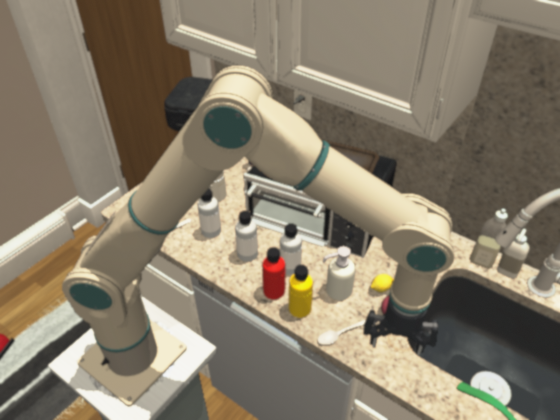

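Top view: three white tins with caps near (208,261), (264,240) and (304,209). The red (326,240) and yellow (359,228) bottles are look-alikes. The dispenser's pump head is near (356,183). I'll confirm this in an enlarged crop.

```bash
python3 - <<'E'
from h import *
import pickle
a=cv2.imread('pics/top0.png')[160:300,190:390]; cv2.imwrite('pics/c1.png',cv2.resize(a,None,fx=4,fy=4,interpolation=cv2.INTER_CUBIC))
d=pickle.load(open('top.pkl','rb'))
for n,u,v,z in[('L',208,260,176),('M',264,239,176),('R',304,208,176),('red',327,237,176),('yel',360,226,176),('pump',357,182,174)]: 
    print(n,ray_z(d,u,v,z).round())
E
```

```text
L [463. 138. 176.]
M [454. -17. 176.]
R [ 490. -153.  176.]
red [ 388. -169.  176.]
yel [ 379. -263.  176.]
pump [ 499. -322.  174.]
```

View pics/c1.png

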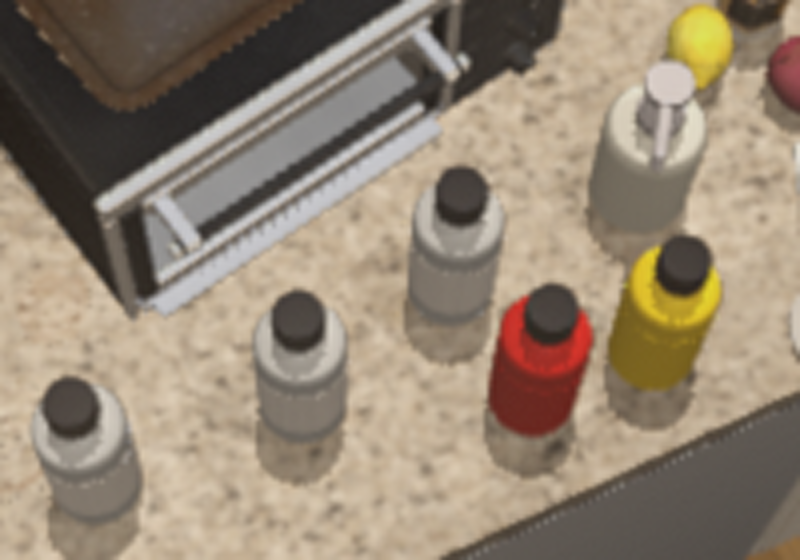

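Crop: the tins' cap tops are at full-frame (208,260), (265,238) and (306,207.5), all plain white/aluminium. Red and yellow are excluded by colour. The pump disc is at (357.5,181), and it fits as the only dispenser in this row. Going above the pump with the fingers shut.

Emit:
send_rows:
  rows:
    - [[4, -1.8, 0.2, 0, 0, 0.06], [8, -3.7, 0.4, 0, 0, 0.12], [12, -5.6, 0.5, 0, 0, 0.18], [16, -7.4, 0.7, 0, 0, 0.24], [20, -9.3, 0.9, 0, 0, 0.3], [24, -11.1, 1, 0, 0, 0.36], [28, -13, 1.2, 0, 0, 0.4], [31.9, -14.8, 1.3, 0, 0, 0.43], [31.9, -14.8, 1.3, 0, 0, 0.43], [31.9, -14.8, 1.3, 0, 0, 0.43]]
  grip: 255

```text
clock: 1.1
eef_pos: [500.4, -321.1, 290.4]
tool_rot: [-3.141, 0.001, 0.005]
force: [-0.5, -0.7, 0.1]
width: 0.1
gripper_force: 0.0
```

```bash
cat >> h.py <<'E'
from scipy.spatial.transform import Rotation as Ro
def wr(s,d,u,v,z):
    x,y=(u-d['cx'])/d['fx'],(v-d['cy'])/d['fy']; r=np.hypot(x,y); k=np.sin(r)/r if r>0 else 1
    c=np.array([x*k,-y*k,-np.cos(r)]); M=np.array(d['mount']); T=np.eye(4)
    T[:3,:3]=Ro.from_euler('xyz',s['tool_rot']).as_matrix(); T[:3,3]=s['eef_pos']; W=T@M
    ry=W[:3,:3]@c; o=W[:3,3]; return (o+ry*(z-o[2])/ry[2]).round(1)
def wsnap(f):
    s=ctrl.read_state(); d=snap('wrist',f); import pickle; pickle.dump((s,d),open('w.pkl','wb')); return s,d
def go(x,y,z,yaw=None):
    s=ctrl.read_state(); R=Ro.from_euler('xyz',s['tool_rot']).as_matrix()
    print('shift cm',((R.T@(np.array([x,y,z])-s['eef_pos']))/10).round(2),'yaw',s['tool_rot'][2].round(3))
E
python3 - <<'E'
from h import *
s,d=wsnap('w1.png'); print(s['eef_pos'],s['tool_rot'],s['force'],s['width'],s['clock'],s['qpos']); snap('top','t1.png')
print(d['mount'],d['fx'])
a=cv2.imread('pics/w1.png'); b=cv2.imread('pics/t1.png')[130:270,250:450]
cv2.imwrite('pics/c2.png',np.vstack([cv2.resize(a,(560,420)),cv2.resize(b,(560,180*1))])[:600])
E
```

```text
[ 500.43810538 -321.07370014  290.40354946] [-3.14109563e+00  9.57029116e-04  5.18840660e-03] [-0.53549119 -0.71924377  0.12992479] 0.06703243704000687 1.1 [ 0.42383954  0.56722848  0.15629929  1.69573478 -0.10789263  0.88810749
 -0.94132023]
[[ 3.91868086e-04  9.62122104e-01  2.72618604e-01  7.07572775e+01]
 [ 9.99999138e-01 -7.18587851e-04  1.09860994e-03  7.77326814e-01]
 [ 1.25289732e-03  2.72617938e-01 -9.62121557e-01 -7.00478775e+01]
 [ 0.00000000e+00  0.00000000e+00  0.00000000e+00  1.00000000e+00]] 325.19226210127806
```

View pics/c2.png

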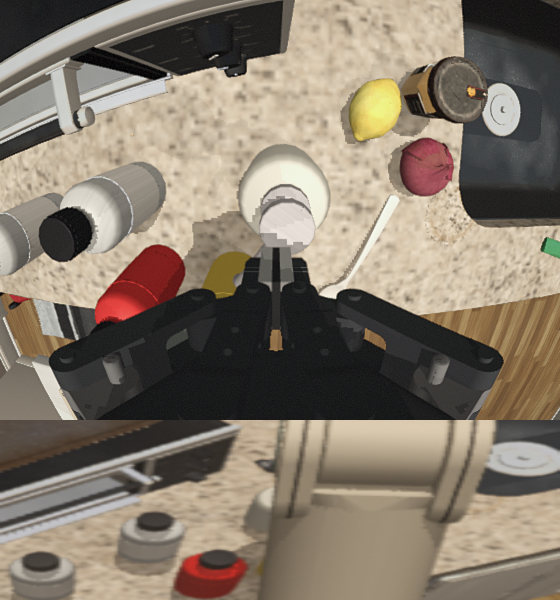

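Wrist view: the pump disc is centred at about (289,218), just above the shut fingertips at (275,250). The right tin's cap is at (66,233).

```bash
python3 - <<'E'
from h import *
import pickle
s,d=pickle.load(open('w.pkl','rb'))
print(d['cx'],d['cy'])
for u,v,z in[(289,218,174),(262,218,174),(316,218,174),(275,250,217),(64,236,176)]: print(wr(s,d,u,v,z))
a=cv2.imread('pics/w1.png')[170:280,220:350]; cv2.imwrite('pics/c3.png',cv2.resize(a,None,fx=4,fy=4))
E
```

```text
275.64259318278323 207.39414447423837
[ 511.7 -329.6  174. ]
[ 511.6 -313.3  174. ]
[ 511.7 -345.9  174. ]
[ 509.3 -321.3  217. ]
[ 496.7 -170.5  176. ]
```

View pics/c3.png

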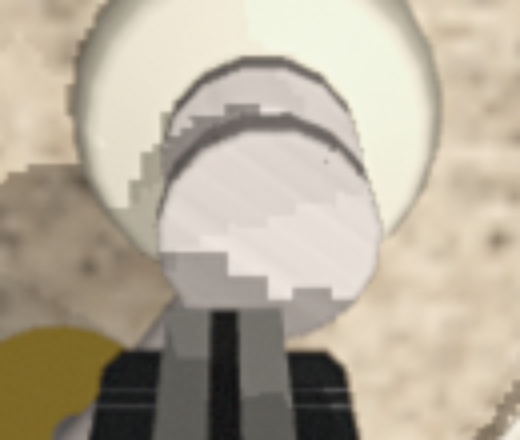

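```bash
python3 - <<'E'
from h import *
import pickle
s,d=pickle.load(open('w.pkl','rb'))
print(wr(s,d,287.5,226.6,174),wr(s,d,57,236,176))
t=pickle.load(open('top.pkl','rb')); c=pickle.load(open('scene.pkl','rb'))
print(ray_z(t,357.5,181.2,174),ray_z(t,305.7,207.5,176), ray_z(c,291,229,176), ray_z(c,343.5,252,174))
p=wr(s,d,287.5,226.6,174); go(p[0],p[1],p[2]+73+10)
E
```

```text
[ 506.2 -328.8  174. ] [ 496.4 -163.6  176. ]
[ 500.78812059 -324.5831995   174.        ] [ 489.22605797 -157.40326735  176.        ] [ 488.50016355 -165.00584159  176.        ] [ 502.40153679 -329.59174542  174.        ]
shift cm [0.75 0.51 3.37] yaw 0.0
```

Emit:
send_rows:
  rows:
    - [[0.3, 0.7, 1, 0, 0, 0], [0.3, 0.7, 2.5, 0, 0, 0], [0.3, 0.7, 3.6, 0, 0, 0], [0.3, 0.7, 4.2, 0, 0, 0], [0.3, 0.7, 4.6, 0, 0, 0], [0.3, 0.7, 4.9, 0, 0, 0], [0.3, 0.7, 5.2, 0, 0, 0], [0.3, 0.7, 5.4, 0, 0, 0], [0.3, 0.7, 5.5, 0, 0, 0]]

```text
clock: 2.1
eef_pos: [502.8, -329.7, 236.2]
tool_rot: [3.141, -0.0, 0.002]
force: [-2.5, -0.3, 4.6]
width: 0.2
gripper_force: 1.9
```

Emit:
send_rows:
  rows:
    - [[0, 0.1, 0.2, 0, 0, 0], [0, 0.1, 0.4, 0, 0, 0], [0, 0.1, 0.6, 0, 0, 0], [0, 0.1, 0.6, 0, 0, 0]]

```text
clock: 2.5
eef_pos: [503.1, -330.6, 230.9]
tool_rot: [3.141, -0.001, 0.002]
force: [-3.4, 1.4, 10.8]
width: 0.2
gripper_force: 5.4
```

Emit:
send_rows:
  rows:
    - [[0, 0, 0.1, 0, 0, 0], [0, 0, 0.15, 0, 0, 0], [0, 0, 0.15, 0, 0, 0], [0, 0, 0.15, 0, 0, 0]]

```text
clock: 2.9
eef_pos: [503.4, -330.9, 230.8]
tool_rot: [3.14, -0.003, 0.002]
force: [-4.6, 2.0, 17.5]
width: 0.2
gripper_force: 9.3
```

Emit:
send_rows:
  rows:
    - [[0, 0, -1.5, 0, 0, 0], [0, 0, -4, 0, 0, 0], [0, 0, -7, 0, 0, 0], [-0.5, -3, -8, 0, 0, 0], [-1, -7.5, -8, 0, 0, 0], [-1.5, -12, -8, 0, 0, 0], [-2, -16.5, -8, 0, 0, 0], [-2.5, -21, -8, 0, 0, 0], [-3, -25.5, -8, 0, 0, 0], [-3.5, -30, -8, 0, 0, 0]]
  grip: 0

```text
clock: 3.9
eef_pos: [467.3, -28.1, 308.2]
tool_rot: [-3.141, -0.001, 0.002]
force: [1.4, -0.1, 0.3]
width: 85.4
gripper_force: 0.0
```

Emit:
send_rows:
  rows:
    - [[-0.5, -4.5, 0, 0, 0, 0], [-0.8, -9, 0, 0, 0, 0], [-1.2, -13, 0, 0, 0, 0], [-1.4, -16.5, 0, 0, 0, 0], [-1.4, -16.5, 0, 0, 0, 0], [-1.4, -16.5, 0, 0, 0, 0]]

```text
clock: 4.5
eef_pos: [453.0, 135.6, 308.1]
tool_rot: [-3.141, -0.0, 0.004]
force: [-0.3, -1.1, 0.7]
width: 85.2
gripper_force: 0.0
```

```bash
python3 - <<'E'
from h import *
s,d=wsnap('w2.png'); print(s['eef_pos'],s['tool_rot'],s['force'],s['width'],s['clock'],s['qpos'])
E
```

```text
[452.9593871  135.55272669 308.06955439] [-3.14136311e+00 -1.23213233e-04  4.44102087e-03] [-0.27444841 -1.05007853  0.74371275] 85.15990915806722 4.5 [-0.43415956  0.37385813  0.11397833  1.99202127 -0.05943211  0.77861464
 -1.85202274]
```

View pics/w2.png

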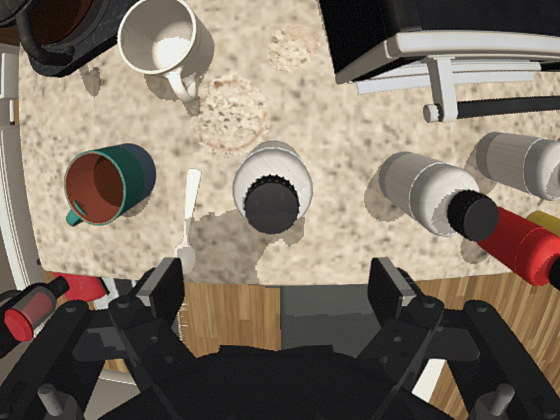

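Wrist view: the left tin's cap top is at (271,207), between the open fingers. The middle tin's cap top is at about (479,216).

```bash
python3 - <<'E'
from h import *
import pickle
s,d=pickle.load(open('w.pkl','rb'))
p=wr(s,d,271,207,176); print(p,wr(s,d,244,207,176),wr(s,d,298,207,176),wr(s,d,479,216,176))
go(p[0],p[1],162+54)
E
```

```text
[466.7 138.1 176. ] [466.6 155.6 176. ] [466.8 120.6 176. ] [460.5 -17.8 176. ]
shift cm [ 1.36 -0.39  9.21] yaw 0.002
```

Emit:
send_rows:
  rows:
    - [[0.7, -0.2, 0.5, 0, 0, 0], [1.3, -0.3, 2, 0, 0, 0], [1.3, -0.3, 4.5, 0, 0, 0], [1.3, -0.3, 7, 0, 0, 0], [1.3, -0.3, 8.3, 0, 0, 0], [1.3, -0.3, 8.9, 0, 0, 0], [1.3, -0.3, 8.9, 0, 0, 0], [1.3, -0.3, 8.9, 0, 0, 0]]

```text
clock: 5.35
eef_pos: [466.7, 137.1, 219.8]
tool_rot: [-3.141, -0.001, 0.001]
force: [1.1, 0.4, 0.1]
width: 85.6
gripper_force: 0.0
```

Emit:
send_rows:
  rows:
    - [[0, 0, 0, 0, 0, 0], [0, 0, 0, 0, 0, 0], [0, 0, 0, 0, 0, 0], [0, 0, 0, 0, 0, 0], [0, 0, 0, 0, 0, 0], [0, 0, 0, 0, 0, 0], [0, 0, 0, 0, 0, 0], [0, 0, 0, 0, 0, 0]]
  grip: 255

```text
clock: 6.15
eef_pos: [466.4, 137.8, 220.1]
tool_rot: [-3.141, -0.001, 0.002]
force: [0.0, 0.5, 5.5]
width: 34.6
gripper_force: 59.4
```

Emit:
send_rows:
  rows:
    - [[0, 0, -0.5, 0, 0, 0], [0, 0, -1.5, 0, 0, 0], [0, 0, -3, 0, 0, 0], [0, 0, -4.5, 0, 0, 0], [0, 0, -5, 0, 0, 0], [0, 0, -5, 0, 0, 0], [0, 0, -5, 0, 0, 0], [0, 0, -5, 0, 0, 0], [0, 0, -5, 0, 0, 0], [0, 0, -5, 0, 0, 0]]

```text
clock: 7.15
eef_pos: [465.8, 137.4, 269.0]
tool_rot: [3.141, 0.001, 0.002]
force: [-0.6, -0.5, -1.6]
width: 34.4
gripper_force: 60.0
```

Emit:
send_rows:
  rows:
    - [[0, 0, 0, 0, 0, 0], [0, 0, 0, 0, 0, 0], [0, 0, 0, 0, 0, 0]]

```text
clock: 7.45
eef_pos: [466.0, 137.5, 269.4]
tool_rot: [3.142, 0.0, 0.002]
force: [0.9, -0.2, -1.8]
width: 34.5
gripper_force: 60.0
```

Emit:
send_rows:
  rows:
    - [[0, 0, 0, 0, 0, 0], [0, 0, 0, 0, 0, 0], [0, 0, 0, 0, 0, 0]]

```text
clock: 7.75
eef_pos: [466.0, 137.5, 269.4]
tool_rot: [-3.142, -0.0, 0.002]
force: [-0.5, -0.1, -2.0]
width: 34.4
gripper_force: 60.0
```

Emit:
send_rows:
  rows:
    - [[0, 0, 0, 0, 0, 0], [0, 0, 0, 0, 0, 0], [0, 0, 0, 0, 0, 0]]

```text
clock: 8.05
eef_pos: [466.0, 137.5, 269.4]
tool_rot: [3.142, -0.0, 0.002]
force: [-1.0, 1.0, -2.6]
width: 34.4
gripper_force: 60.0
```

```bash
python3 - <<'E'
from h import *
for i in range(5):
    s=ctrl.read_state(); print(s['force'],s['torque'],s['tau'][1],s['tau'][3],s['clock'])
    ctrl.get_image('top')
E
```

```text
[-0.96837278  1.02565254 -2.55907237] [ 0.02104685  0.01315025 -0.0004485 ] -42.589191198349 -15.141634941101074 8.05
[-0.20430767  0.19656165 -1.71784902] [-0.0016697  -0.05237897 -0.06273178] -42.58856177330017 -15.141230821609497 8.1
[ 0.80495232  0.17165178 -0.8138759 ] [-0.01883623 -0.02534107  0.01928227] -42.58934497833252 -15.141164660453796 8.15
[ 0.41754602 -0.16197615 -1.33549623] [-0.00826267 -0.05395353  0.00684751] -42.58933782577515 -15.141339898109436 8.2
[ 0.33116614  0.47383496 -2.3118147 ] [-0.02489757  0.01372224  0.00748036] -42.58921980857849 -15.141411423683167 8.25
```

Left tin: about 1.9 N (~0.2 kg). Setting it back.

Emit:
send_rows:
  rows:
    - [[0, 0, 1.5, 0, 0, 0], [0, 0, 3, 0, 0, 0], [0, 0, 4, 0, 0, 0], [0, 0, 4.5, 0, 0, 0], [0, 0, 4.8, 0, 0, 0], [0, 0, 5, 0, 0, 0], [0, 0, 5, 0, 0, 0], [0, 0, 5, 0, 0, 0]]

```text
clock: 9.1
eef_pos: [466.4, 137.6, 220.1]
tool_rot: [-3.141, -0.001, 0.002]
force: [-1.3, 0.2, 3.7]
width: 34.4
gripper_force: 60.2
```

Emit:
send_rows:
  rows:
    - [[0, 0, 0, 0, 0, 0], [0, 0, 0, 0, 0, 0], [0, 0, 0, 0, 0, 0], [0, 0, 0, 0, 0, 0], [0, 0, 0, 0, 0, 0], [0, 0, -2, 0, 0, 0], [0, 0, -5, 0, 0, 0], [0, 0, -8.5, 0, 0, 0], [0, 0, -8.5, 0, 0, 0]]
  grip: 0

```text
clock: 10.0
eef_pos: [468.3, 138.1, 308.3]
tool_rot: [-3.139, -0.008, 0.002]
force: [0.0, -0.3, -0.7]
width: 85.4
gripper_force: 0.0
```

Emit:
send_rows:
  rows:
    - [[0, 4, 0, 0, 0, 0], [0, 8.5, 0, 0, 0, 0], [-0.3, 12.5, 0, 0, 0, 0], [-0.7, 15.5, 0, 0, 0, 0], [-0.7, 15.5, 0, 0, 0, 0], [-0.7, 15.5, 0, 0, 0, 0]]

```text
clock: 10.6
eef_pos: [459.1, -17.8, 304.1]
tool_rot: [-3.141, 0.0, 0.0]
force: [-0.2, 0.2, -0.3]
width: 85.5
gripper_force: 0.0
```

```bash
python3 - <<'E'
from h import *
s,d=wsnap('w3.png'); print(s['eef_pos'],s['tool_rot'],s['force'],s['width'],s['clock'])
E
```

```text
[459.11217879 -17.78100351 304.08252831] [-3.14126695e+00  4.44876227e-04  7.87669622e-05] [-0.22672267  0.18591126 -0.2848811 ] 85.54704909694976 10.6
```

View pics/w3.png

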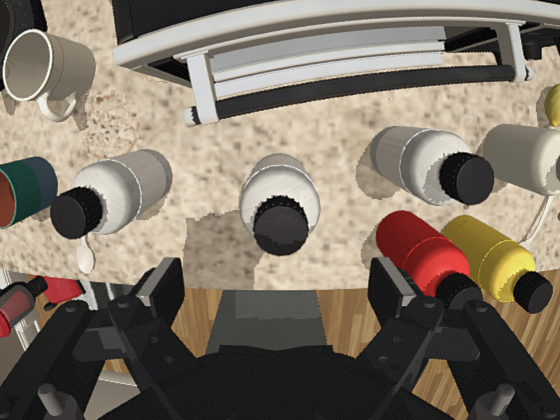

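Wrist view: the left tin is upright, with its cap at (70,214). The middle cap top is at (281,226) and the right one at about (472,180).

```bash
python3 - <<'E'
from h import *
import pickle
s,d=pickle.load(open('w.pkl','rb'))
p=wr(s,d,281,226,176); print(p,wr(s,d,472,180,176),wr(s,d,68,215,176))
go(p[0],p[1],219.5)
E
```

```text
[461.2 -21.7 176. ] [ 493.9 -156.8  176. ] [467.7 136.  176. ]
shift cm [0.19 0.5  8.46] yaw 0.002
```

Emit:
send_rows:
  rows:
    - [[0.1, 0.2, 0.5, 0, 0, 0], [0.2, 0.4, 2, 0, 0, 0], [0.2, 0.4, 4.5, 0, 0, 0], [0.2, 0.4, 7, 0, 0, 0], [0.2, 0.4, 8.1, 0, 0, 0], [0.2, 0.4, 8.5, 0, 0, 0], [0.2, 0.4, 8.5, 0, 0, 0], [0.2, 0.4, 8.5, 0, 0, 0]]

```text
clock: 11.45
eef_pos: [461.9, -21.3, 220.1]
tool_rot: [-3.142, -0.001, 0.002]
force: [1.1, -0.3, 0.8]
width: 85.6
gripper_force: 0.0
```

Emit:
send_rows:
  rows:
    - [[0, 0, 0, 0, 0, 0], [0, 0, 0, 0, 0, 0], [0, 0, 0, 0, 0, 0], [0, 0, 0, 0, 0, 0], [0, 0, 0, 0, 0, 0], [0, 0, 0, 0, 0, 0], [0, 0, 0, 0, 0, 0], [0, 0, 0, 0, 0, 0]]
  grip: 255

```text
clock: 12.25
eef_pos: [461.6, -21.4, 220.1]
tool_rot: [-3.141, -0.001, 0.002]
force: [-0.3, 0.2, 5.0]
width: 34.6
gripper_force: 59.3
```

Emit:
send_rows:
  rows:
    - [[0, 0, -0.5, 0, 0, 0], [0, 0, -1.5, 0, 0, 0], [0, 0, -3, 0, 0, 0], [0, 0, -4.5, 0, 0, 0], [0, 0, -5, 0, 0, 0], [0, 0, -5, 0, 0, 0], [0, 0, -5, 0, 0, 0], [0, 0, -5, 0, 0, 0], [0, 0, -5, 0, 0, 0], [0, 0, -5, 0, 0, 0]]

```text
clock: 13.25
eef_pos: [461.1, -21.5, 269.0]
tool_rot: [3.142, 0.001, 0.002]
force: [-0.0, -0.3, -3.1]
width: 34.5
gripper_force: 60.0
```

```bash
cat > wt.py <<'E'
from h import *
f=[]
for i in range(12):
    ctrl.get_image('top'); s=ctrl.read_state(); f.append(s['force'][2])
print(np.mean(f),np.std(f),s['tau'][1],s['tau'][3],s['eef_pos'],s['clock'])
E
python3 wt.py
```

```text
-2.9734362957629394 0.4763078590413717 -40.756287574768066 -14.853327870368958 [461.32226212 -21.50097403 269.45439291] 13.85
```

Middle tin: about 3.0 N, heavier than the left. Setting it down and going to the right tin.

Emit:
send_rows:
  rows:
    - [[0, 0, 1.5, 0, 0, 0], [0, 0, 3, 0, 0, 0], [0, 0, 4, 0, 0, 0], [0, 0, 4.5, 0, 0, 0], [0, 0, 4.8, 0, 0, 0], [0, 0, 5, 0, 0, 0], [0, 0, 5, 0, 0, 0], [0, 0, 5, 0, 0, 0]]

```text
clock: 14.65
eef_pos: [461.6, -21.5, 220.1]
tool_rot: [-3.142, -0.001, 0.002]
force: [-0.4, 0.2, 2.4]
width: 34.5
gripper_force: 60.2
```

Emit:
send_rows:
  rows:
    - [[0, 0, 0, 0, 0, 0], [0, 0, 0, 0, 0, 0], [0, 0, 0, 0, 0, 0], [0, 0, 0, 0, 0, 0], [0, 0, 0, 0, 0, 0], [0, 0, -2, 0, 0, 0], [0, 0, -5, 0, 0, 0], [0, 0, -8.5, 0, 0, 0], [0, 0, -8.5, 0, 0, 0]]
  grip: 0

```text
clock: 15.55
eef_pos: [463.6, -21.7, 308.1]
tool_rot: [-3.141, -0.008, 0.002]
force: [0.7, -0.0, 0.9]
width: 85.3
gripper_force: 0.0
```

Emit:
send_rows:
  rows:
    - [[0.5, 4, 0, 0, 0, 0], [1, 8.5, 0, 0, 0, 0], [2, 11.5, 0, 0, 0, 0], [2.7, 13.6, 0, 0, 0, 0], [2.7, 13.6, 0, 0, 0, 0], [2.7, 13.6, 0, 0, 0, 0]]

```text
clock: 16.15
eef_pos: [488.0, -157.2, 303.7]
tool_rot: [-3.141, 0.001, 0.001]
force: [1.1, 0.6, -0.2]
width: 85.3
gripper_force: 0.0
```

```bash
python3 - <<'E'
from h import *
s,d=wsnap('w4.png'); print(s['eef_pos'],s['tool_rot'],s['force'],s['width'],s['clock'])
E
```

```text
[ 488.04508259 -157.21484597  303.67447841] [-3.14069817e+00  1.49497227e-03  9.64629336e-04] [ 1.14651047  0.5619548  -0.24037516] 85.29656530019967 16.15
```

View pics/w4.png

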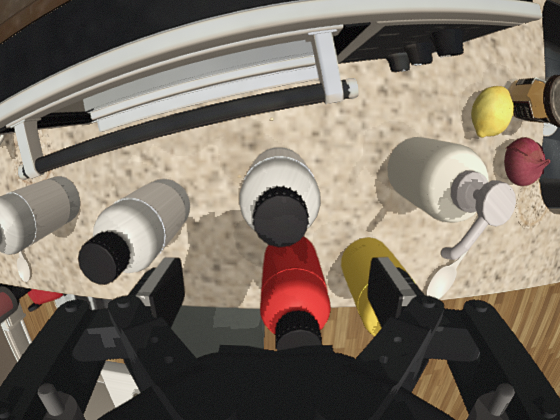

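Wrist view: the right cap top is at (280,217), the middle tin is upright at (100,257), and the pump is up at (495,203).

```bash
python3 - <<'E'
from h import *
import pickle
s,d=pickle.load(open('w.pkl','rb'))
p=wr(s,d,280,217,176); print(p,wr(s,d,98,258,176))
go(p[0],p[1],219.5)
E
```

```text
[ 496.2 -160.4  176. ] [463.  -24.8 176. ]
shift cm [0.83 0.41 8.43] yaw 0.003
```

Emit:
send_rows:
  rows:
    - [[0.3, 0.2, 0.5, 0, 0, 0], [0.6, 0.4, 2, 0, 0, 0], [0.6, 0.4, 4.5, 0, 0, 0], [0.6, 0.4, 7, 0, 0, 0], [0.6, 0.4, 8.1, 0, 0, 0], [0.6, 0.4, 8.5, 0, 0, 0], [0.6, 0.4, 8.5, 0, 0, 0], [0.6, 0.4, 8.5, 0, 0, 0]]

```text
clock: 17.0
eef_pos: [495.2, -161.5, 220.3]
tool_rot: [3.141, -0.002, 0.002]
force: [-0.4, -0.4, 0.1]
width: 85.2
gripper_force: 0.0
```

Emit:
send_rows:
  rows:
    - [[0, 0, 0, 0, 0, 0], [0, 0, 0, 0, 0, 0], [0, 0, 0, 0, 0, 0], [0, 0, 0, 0, 0, 0], [0, 0, 0, 0, 0, 0], [0, 0, 0, 0, 0, 0], [0, 0, 0, 0, 0, 0], [0, 0, 0, 0, 0, 0]]
  grip: 255

```text
clock: 17.8
eef_pos: [494.9, -161.2, 220.0]
tool_rot: [-3.141, -0.001, 0.002]
force: [0.3, 0.7, 5.7]
width: 34.1
gripper_force: 59.7
```

Emit:
send_rows:
  rows:
    - [[0, 0, -0.5, 0, 0, 0], [0, 0, -1.5, 0, 0, 0], [0, 0, -3, 0, 0, 0], [0, 0, -4.5, 0, 0, 0], [0, 0, -5, 0, 0, 0], [0, 0, -5, 0, 0, 0], [0, 0, -5, 0, 0, 0], [0, 0, -5, 0, 0, 0], [0, 0, -5, 0, 0, 0], [0, 0, -5, 0, 0, 0]]

```text
clock: 18.8
eef_pos: [494.4, -161.4, 269.0]
tool_rot: [-3.141, 0.001, 0.002]
force: [0.3, 0.3, -5.2]
width: 34.1
gripper_force: 60.3
```

```bash
python3 wt.py
```

```text
-5.271616428839242 0.445310610129567 -47.6550829410553 -16.824220418930054 [ 494.57434194 -161.44356109  269.4621121 ] 19.4
```

Right tin: about 5.3 N, clearly the heaviest. Keeping it and raising to about 13 cm.

Emit:
send_rows:
  rows:
    - [[0, 0, -1, 0, 0, 0], [0, 0, -3, 0, 0, 0], [0, 0, -5, 0, 0, 0], [0, 0, -7, 0, 0, 0], [0, 0, -8, 0, 0, 0], [0, 0, -8, 0, 0, 0], [0, 0, -8, 0, 0, 0], [0, 0, -8, 0, 0, 0], [0, 0, -8, 0, 0, 0], [0, 0, -8, 0, 0, 0]]

```text
clock: 20.4
eef_pos: [494.3, -161.4, 348.7]
tool_rot: [-3.141, 0.001, 0.002]
force: [0.3, 0.0, -4.9]
width: 34.4
gripper_force: 60.7
```

```bash
python3 - <<'E'
from h import *
s=ctrl.read_state(); print(s['eef_pos'],s['force'],s['width'],abs(s['qd']).max())
snap('top','t9.png'); snap('scene','s9.png')
a=cv2.imread('pics/t9.png')[130:330,120:420];b=cv2.imread('pics/s9.png')[130:330,130:430]
cv2.imwrite('pics/c9.png',np.hstack([a,b]))
E
```

```text
[ 494.32536662 -161.37984252  348.73522198] [ 0.28683154  0.02330299 -4.91977199] 34.44330347889493 0.003127278065481515
```

View pics/c9.png

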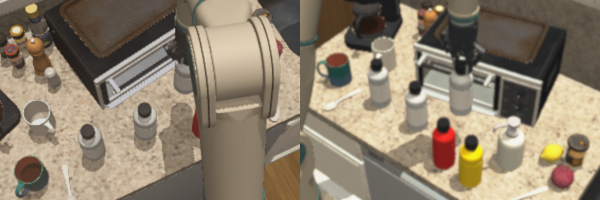

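The picture shows the right tin held upright in the air (scene crop (460,85)). The left and middle tins are standing, and the dispenser is upright with its head up at (513,125). Handing in.

```bash
python3 -c "
from cell import ctrl
print(ctrl.finish_job())"
```

```text
the job is handed in; nothing more can be done
None
```

I pressed the pump to its stop and it sprang back. The right tin is the heaviest, reading about 5.3 N against 3.0 N (middle) and 1.9 N (left), and I handed the job in with it held still and upright about 13 cm up; the hand-in returned no verdict.

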